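Set the microtome's section-thickness dial four clicks on

ROBOT

A 7-joint arm with a two-finger parallel gripper is mounted at the origin on the work surface. World frame = base frame: x ahead of the robot, y to its left, z up, the work surface at z = 0. Lengths are in m, angles in rad, forces in N, time in s.
With the tool pointing down it reaches from about 0.35 to 0.9 m from the base axis. Payload 19.9 kg.
Tool frame: the origin (TCP) lies midway between the tips of the shut fingers; the grasp point (between the pads) lies arm.grip_depth behind it (arm.grip_depth is the distance from the TCP to the grasp point, in m); z points along the fingers, y is the line along which they close (so a half turn about z gives the same grasp; the last joint's range is limited). The gripper opens to 94 mm and grips with 3 to 60 N. Pads are 16 mm wide; open, the fingers measure 119 mm over their backs; the gripper's body (75 mm by 177 mm) begins 78 mm behind the grasp point.
Start: joints at [1.192, 0.417, -0.01, 1.614, 0.005, 1.111, -0.053], TCP at [0.207, -0.59, 0.205] pointing down, gripper open.
Joint ranges: [-2.81, 2.81], [-0.39, 2.02], [-1.27, 1.25], [0.06, 2.57], [-1.19, 4.33], [0.19, 2], [-2.82, 2.82]. Speed limits (rad/s): [1.89, 1.89, 2.39, 2.39, 3.01, 3.01, 3.01].

INTERFACE

Orientations are given as a 3x3 rotation matrix whose columns are the frame's x, y, z axes.
In Python, from bench import arm gives the robot as it stands.
- The arm moves only by the shell command python3 -m inch 'ROWS'. ROWS is JSON, a list of rows, each a list of 7 numbers: the shift along the tool's x, y, z in cm, then the turn, a rotation vector about the tool's x, y, z in degrees, then the finger opening in cm, from 0 to 9.4. In form: [[tx, ty, tz, ax, ay, az, fingers], ...]. A call has 1 to 10 rows; each row shifts and turns the commanded pose from where the row before left it, along the tool's axes as they then stand; what a row does not reach is not made up. A row lasts 1/10 s, in which the tool goes at most 50 mm and 8.59 degrees, less where a joint would pass 70% of its speed; a pose out of reach is approached as far as the arm can. A call with a gripper value outside its range is refused whole. The fingers move at their own pace and stop on an object; the grip force is fixed at half the most. Time passes only in rows, so rows that do not move let the fingers close. It gives the time, the measured TCP pose, the force, the opening and the grip force at its end, in the units of the state.
- arm.observe(): the state, without advancing time (a new reading comes with each control period).
- arm.grab_frame(name): name is "scene" or "top" or "wrist"; returns a dict with "img" (420x560x3 uint8, red, green, blue), "K" (3x3 intrinsics, pixels), "R" (3x3) and "t" (3): a world point X has camera coordinates R X + t. Camera axes: x right, y down, z forward; pixel columns grow to the right and rows downward; lengths in m; the calibration is good to about 2 mm. A picture is of the moment at which its call begins. There is no depth.
- arm.close_job(): hands the job in; it is judged then, once.
The state is a dict: "clock": time; "joint_pos": joint angles; "qvel": joint speeds; "joint_efforts": joint torques, N m; "tool_pos": TCP position; "orientation": TCP orientation; "wrist_force": force on the tool from outside, world axes, zero at the start; "ft_torque": the same for the moment, N m; "opening": finger opening in m; "gripper_force": force on a finger pad.
Only numpy, scipy, OpenCV 4.12 (cv2) and the standard library are available. Lean on these libraries where they do the work, as an engineer would, in place of code of your own. Each camera call takes 0.05 s, during which the arm holds its last target. There are 200 camera calls.

TASK

On the microtome's control pod, push the orange fin of the dial round with a fingertip, exactly four clicks clockwise (seen from above) from where it starts: not on past the fourth, not backwards from the start, and without pinching the fin. Then press the green button right down to store the setting, let it come up again and move clear. Leave the red button alone and do not disturb the loose things around.

Things in the scene. Friction and masses are not known exactly. Their poses are not given: they have to be found in the camera images.
- pod: white fixed control pod, a flat box 200 (its x) x 300 (its y) x 50 mm tall, top face level at z = 0.05; origin at centre of underside. Dial on its +y half (axis at pod x 0, y +0.06), two buttons on its -y half (at pod x -0.05 and +0.05, y -0.09; which is which varies)
- dial (a joint): the dial's turn, rad: 0 at the start (resting in a click), grows clockwise seen from above, 0.5236 rad (30 degrees) per click, 12 clicks a turn; the fourth click is at 2.094. Spring-like click stops: it resists up to a crest half way between clicks (about 0.15 to 0.26 N m, i.e. 4 to 8 N at the fin's middle), then jumps ahead by itself to the next click, and stays there
- dial_top (a point): centre of the dial's flat top face, on its vertical axis, 74 mm above the bench. Dark knurled disc 100 mm across, 14 mm thick, on a 124 mm aluminium ring with 12 black ticks 30 degrees apart. The point turns with the dial; its x axis points outward along the fin, its z axis up. At the start the fin may point any way
- fin_mid (a point): middle of the upright orange fin on the dial's top face, 33 mm out from the axis and 14 mm above the top face. The fin is a radial plate: 30 mm long outward (from 18 to 48 mm off the axis), 12 mm thick, 28 mm tall, top at 102 mm above the bench. To turn clockwise, push the face on the +y side of point dial_top; pressing both broad faces at once counts as pinching
- set_button (a joint): green button's travel, m: 0 up, 0.006 fully down; springs back; 5 N holds it fully down
- set_button_top (a point): centre of the top of the green button, cap 32 mm across, moves straight down when pressed
- stop_button (a joint): red button's travel, m: 0 up, 0.006 fully down; not to be pressed
- stop_button_top (a point): centre of the top of the red button, same size, 100 mm from the green one
- cassette: yellow specimen cassette with a white block on it, 28 x 40 x 14 mm, lying on the pod between dial and buttons, towards the far edge; origin centre of underside
- slide_tray: blue open slide tray, 90 x 130 x 30 mm; origin centre of underside
- fixative_jar: jar with red cap, 56 mm across, 75 mm tall; origin centre of underside
- specimen_cup: white open cup, 60 mm across, 65 mm tall; origin centre of underside
- blade_box: grey blade dispenser, 35 x 75 x 18 mm; origin centre of underside
- brush: small brush lying on the bench
- block_holder: steel specimen-block holder, 50 x 50 mm, 48 mm tall; origin centre of underside

How it is judged:
On the way, in this order (a step that is already met when the one before it is completed fails the run):
1. the dial rests in the fourth click clockwise (value of joint dial between 1.9744 and 2.2144 rad and velocity of joint dial between -0.3 and 0.3 rad/s), for 0.2 s.
2. the green button is pressed right down (value of joint set_button above 0.0045 m), for 0.05 s.
At the end, for the whole second after the job is handed in: The dial rests in its fourth click clockwise from the start (2.094 rad, within 0.12 rad), the green button has been pressed down (4.5 mm or more) after that and is up again, the red button is up, and every loose thing is within 20 mm of where it stood (all of step 1 and value of joint each of set_button, stop_button below 0.0015 m and distance of each of cassette, slide_tray, fixative_jar, specimen_cup, blade_box, brush, block_holder from where it was at the start of the episode below 0.02 m); the robot touches nothing.
It fails at once if the dial goes past the crest after the fourth click, or anticlockwise over a crest from the start (value of joint dial above 2.40856 rad or value of joint dial below -0.31416 rad).
It fails at once if the fin is pinched (both of its halves pressed at once) (contact force between the fingers and dial_c1 above 1.5 N and contact force between the fingers and dial_c2 above 1.5 N).
It fails at once if the green button is pressed while the dial is not in the fourth click (value of joint set_button above 0.003 m and (value of joint dial below 1.9744 rad or value of joint dial above 2.2144 rad)).
It fails at once if the red button is pressed (value of joint stop_button above 0.003 m).
It fails at once if a loose thing is shoved, lifted or carried (distance of any of cassette, slide_tray, fixative_jar, specimen_cup, blade_box, brush, block_holder from where it was at the start of the episode above 0.03 m).
It also fails if it takes over 51 s, if anything falls off the work surface, if the arm or the gripper's body presses on something with over 40 N, if the wrist force passes 120 N, or if a joint passes its speed limit or range.

## Working session

There is one attempt and no reset: what is moved stays moved. The work goes in short steps, Python scripts to look and compute and a shell command to move; the robot and the scene stay as the last step left them, time stands still between calls to the robot, and variables do not carry over. Pictures are saved under pics/ and viewed, at most 10 in all, crops included, and the job is handed in when it is done.

```bash
mkdir -p pics; ls; python3 - <<'E'
from bench import arm
import cv2,numpy as np,pickle
fr={n:arm.grab_frame(n) for n in("scene","top")}
pickle.dump(fr,open('fr0.pkl','wb'))
for n in fr: cv2.imwrite(f'pics/{n}0.png',fr[n]["img"][:,:,::-1]); print(n,fr[n]["K"].tolist(),(-fr[n]["R"].T@fr[n]["t"]).round(3))
print(arm.observe(),arm.grip_depth)
E
```

```text
pics
scene [[381.5578210130797, 0.0, 275.25066382120855], [0.0, 381.5578210130797, 201.05914104561214], [0.0, 0.0, 1.0]] [ 0.949 -0.229  0.647]
top [[404.0732283727478, 0.0, 273.8701920448678], [0.0, 404.0732283727478, 208.34653701183368], [0.0, 0.0, 1.0]] [0.434 0.069 0.862]
{'clock': 0.1, 'joint_pos': array([ 1.1915118 ,  0.41791224, -0.01031466,  1.61409614,  0.00471431,
        1.1107119 , -0.05297763]), 'qvel': array([-0.00133399, -0.00078244, -0.00175247,  0.00044242,  0.00055745,
       -0.00126193,  0.00037197]), 'joint_efforts': array([ 1.22900616e-03, -8.52582121e+01,  6.40335884e-01, -4.26699650e+01,
       -4.87741828e-02,  1.63455721e-02,  1.18801754e-05]), 'tool_pos': array([ 0.20700403, -0.58936694,  0.20489657]), 'orientation': array([[ 9.43475485e-01,  3.31442006e-01, -4.53300776e-04],
       [ 3.31442303e-01, -9.43474953e-01,  1.00677710e-03],
       [-9.39897056e-05, -1.10011257e-03, -9.99999390e-01]]), 'wrist_force': array([-0.14132153, -0.07835314, -0.14568792]), 'ft_torque': array([-0.00574741,  0.00095558, -0.00600456]), 'gripper_force': 0.0, 'opening': 0.09401791441563506} 0.0188
```

View pics/top0.png

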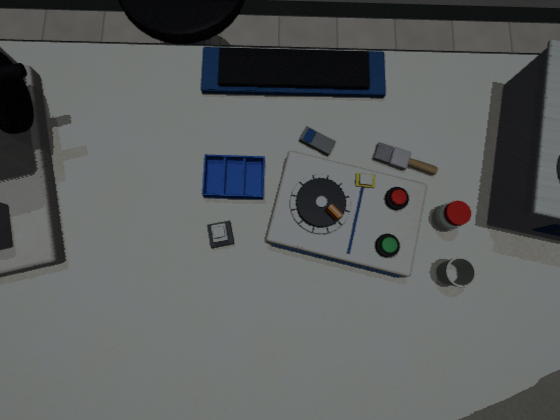

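View pics/scene0.png

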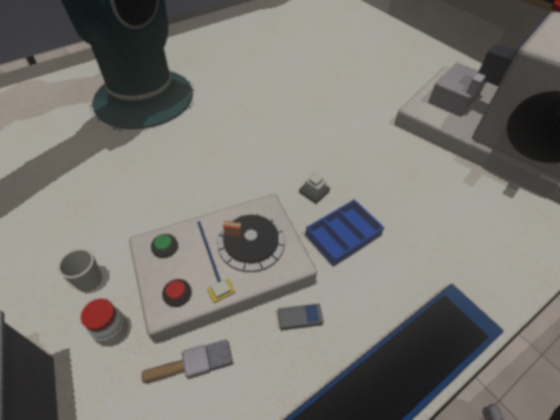

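The top view shows the dial hub at about (321,202), the fin at (334,212), green at (388,245), red at (398,198) and the cassette at (365,180). In the scene view the dial is at (251,238), the fin at (232,228), green at (163,244), red at (175,291) and the cassette at (221,291). Next I'll triangulate these.

```bash
cat > h.py <<'E'
import cv2,numpy as np
def ray(f,p):
    d=f["R"].T@np.linalg.inv(f["K"])@np.array([p[0],p[1],1.]); return -f["R"].T@f["t"],d
def onz(f,p,z):
    c,d=ray(f,p); return c+d*(z-c[2])/d[2]
def tri(fa,pa,fb,pb):
    (c1,d1),(c2,d2)=ray(fa,pa),ray(fb,pb); d1/=np.linalg.norm(d1); d2/=np.linalg.norm(d2)
    s=np.linalg.lstsq(np.c_[d1,-d2],c2-c1,rcond=None)[0]
    a,b=c1+s[0]*d1,c2+s[1]*d2; return (a+b)/2,np.linalg.norm(a-b)
def blob(f,lo,hi,box):
    x0,y0,x1,y1=box; hsv=cv2.cvtColor(f["img"],cv2.COLOR_RGB2HSV)[y0:y1,x0:x1]
    m=cv2.inRange(hsv,np.array(lo),np.array(hi))
    c=max(cv2.findContours(m,cv2.RETR_EXTERNAL,cv2.CHAIN_APPROX_NONE)[0],key=cv2.contourArea)
    return c.reshape(-1,2)+[x0,y0]
def cen(c):
    M=cv2.moments(c.reshape(-1,1,2).astype(np.int32)); return np.array([M["m10"],M["m01"]])/M["m00"]
E
python3 - <<'E'
import pickle;from h import *
fr=pickle.load(open('fr0.pkl','rb'));T,S=fr["top"],fr["scene"]
B={"fin":((5,110,90),(18,255,255),(315,195,350,225),(215,215,250,242)),
"green":((45,100,40),(85,255,255),(370,230,405,260),(145,225,185,260)),
"red":((0,150,90),(6,255,255),(385,185,412,212),(155,275,195,308)),
"cass":((22,120,80),(35,255,255),(350,165,385,195),(200,275,240,305)),
"disc":((0,0,0),(180,255,75),(285,165,358,240),(205,200,300,280)),
"hub":((0,0,110),(180,90,255),(313,194,329,209),(243,229,259,243))}
for n,(lo,hi,bt,bs) in B.items():
    a,b=blob(T,lo,hi,bt),blob(S,lo,hi,bs)
    if n=="disc":
        print([ (cv2.fitEllipse(cv2.convexHull(q.astype(np.int32)))) for q in(a,b)])
        pa,pb=[np.array(cv2.fitEllipse(cv2.convexHull(q.astype(np.int32)))[0]) for q in(a,b)]
    else: pa,pb=cen(a),cen(b)
    P,e=tri(T,pa,S,pb); print(n,pa.round(1),pb.round(1),P.round(4),"gap",e.round(4),"rect",[np.round(v,1) for v in cv2.minAreaRect(a.astype(np.float32))])
    if n=="fin": print([onz(T,p,.102).round(4) for p in cv2.boxPoints(cv2.minAreaRect(a.astype(np.float32)))], [onz(S,p,.102).round(4) for p in cv2.boxPoints(cv2.minAreaRect(b.astype(np.float32)))])
for n,f,c in(("t",T,(330,205)),("s",S,(235,235))):
    s=f["img"][c[1]-38:c[1]+38,c[0]-50:c[0]+50,::-1]; cv2.imwrite(f"pics/c{n}.png",cv2.convertScaleAbs(cv2.resize(s,None,fx=7.5,fy=7.5,interpolation=2),alpha=1.5))
a=cv2.imread("pics/ct.png");b=cv2.imread("pics/cs.png");cv2.imwrite("pics/c.png",cv2.resize(np.vstack([a,b]),(394,600)))
E
```

```text
fin [336.1 209.1] [232.1 226.7] [ 0.588  -0.0598  0.0971] gap 0.0029 rect [array([336.2, 209.2]), array([14.8,  1.4]), np.float64(45.0)]
[array([ 0.5951, -0.0495,  0.102 ]), array([ 0.5972, -0.0515,  0.102 ]), array([ 0.577 , -0.0715,  0.102 ]), array([ 0.575 , -0.0695,  0.102 ])] [array([ 0.5845, -0.0728,  0.102 ]), array([ 0.5784, -0.0682,  0.102 ]), array([ 0.5992, -0.0479,  0.102 ]), array([ 0.605 , -0.0527,  0.102 ])]
green [389.2 244.4] [162.3 241.5] [ 0.5247 -0.17    0.0672] gap 0.0017 rect [array([389.5, 244.5]), array([15., 15.]), np.float64(90.0)]
red [398.7 196.5] [174.8 289. ] [ 0.6224 -0.1929  0.0674] gap 0.0016 rect [array([398.5, 196.5]), array([13., 13.]), np.float64(90.0)]
cass [361.8 180.2] [220.1 293.5] [ 0.661  -0.1284  0.04  ] gap 0.0054 rect [array([364.9, 179.9]), array([19.1, 12.3]), np.float64(7.1)]
[((319.5980224609375, 204.20567321777344), (58.70132064819336, 59.97324752807617), 123.32939910888672), ((250.74346923828125, 238.91256713867188), (47.0622673034668, 54.391143798828125), 82.5782241821289)]
disc [319.6 204.2] [250.7 238.9] [ 0.6053 -0.0334  0.0571] gap 0.0021 rect [array([319.8, 203.6]), array([60.1, 55. ]), np.float64(18.4)]
hub [321.1 201.2] [250.6 234.5] [ 0.6076 -0.0343  0.0751] gap 0.0018 rect [array([321.5, 201.5]), array([9., 9.]), np.float64(90.0)]
```

View pics/c.png

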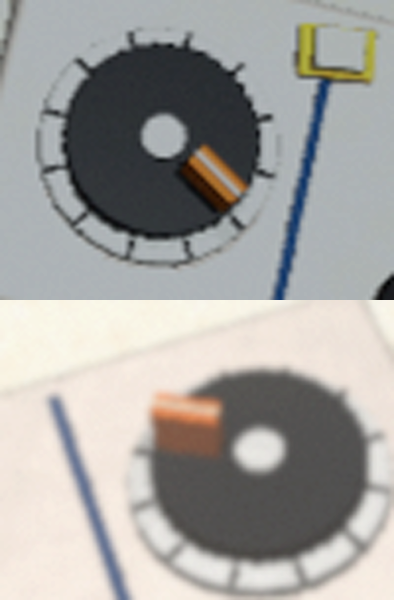

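The hub (z 0.075) and the buttons (z 0.067) triangulate sensibly. The dial centre worked out from the buttons agrees with the hub to about 1 mm. The fin points at about -135°, so I'll fly over at height first.

```bash
python3 - <<'E'
import pickle;from h import *
fr=pickle.load(open('fr0.pkl','rb'));T=fr["top"]
C=onz(T,(321.1,201.2),.0745)
# whole fin incl. shaded side: stripe endpoints read from crop (3.94x, origin 280,167)
for p in((203,153),(238,194)):
    q=onz(T,(280+p[0]/3.94,167+p[1]/3.94),.102); d=(q-C)[:2]; print(q.round(4),np.hypot(*d).round(4),np.degrees(np.arctan2(d[1],d[0])).round(1))
E
python3 -m inch '[[2.7,-1.75,0,0,0,0,0],[2.7,-1.75,0,0,0,0,0],[2.7,-1.75,0,0,0,0,0],[2.7,-1.75,0,0,0,0,0],[2.7,-1.75,0,0,0,0,0],[2.7,-1.75,0,0,0,0,0],[2.7,-1.75,0,0,0,0,0],[2.7,-1.75,0,0,0,0,0],[2.7,-1.75,0,0,0,0,0],[2.7,-1.75,0,0,0,0,0]]'
python3 -m inch '[[2.7,-1.75,0,0,0,0,0],[2.7,-1.75,0,0,0,0,0],[2.7,-1.75,0,0,0,0,0],[2.7,-1.75,0,0,0,0,0],[2.7,-1.75,0,0,0,0,0],[2.7,-1.75,0,0,0,0,0],[2.7,-1.75,0,0,0,0,0],[2.7,-1.75,0,0,0,0,0],[2.7,-1.75,0,0,0,0,0],[2.7,-1.75,0,0,0,0,0]]'
python3 -m inch '[[0,0,0,0,0,-7.7,0],[0,0,0,0,0,-7.7,0],[0,0,0,0,0,-7.7,0],[0,0,0,0,0,-7.7,0],[0,0,0,0,0,-7.7,0],[0,0,0,0,0,-7.7,0],[0,0,0,0,0,-7.7,0],[0,0,0,0,0,-7.7,0],[0,0,0,0,0,-7.7,0],[0,0,0,0,0,-7.7,0]]'
python3 -m inch '[[0,0,0,0,0,-7.7,0],[0,0,0,0,0,-7.7,0],[0,0,0,0,0,-7.7,0],[0,0,0,0,0,-7.7,0],[0,0,0,0,0,-7.7,0],[0,0,0,0,0,0,0]]'
```

```text
[ 0.5926 -0.0515  0.102 ] 0.0221 -131.9
[ 0.5726 -0.0683  0.102 ] 0.0481 -136.2
clock: 1.1
tool_pos: [0.4044, -0.3339, 0.2053]
orientation: [[0.944, 0.331, -0.0], [0.331, -0.944, 0.0], [-0.0, -0.0, -1.0]]
wrist_force: [0.0, -0.4, -0.5]
opening: 0.0175
gripper_force: 0.0
clock: 2.1
tool_pos: [0.6011, -0.0794, 0.2052]
orientation: [[0.944, 0.331, -0.001], [0.331, -0.944, 0.0], [-0.0, -0.0, -1.0]]
wrist_force: [-0.5, -0.5, 0.1]
opening: 0.0
gripper_force: 0.0
clock: 3.1
tool_pos: [0.6004, -0.0805, 0.2051]
orientation: [[-0.116, 0.993, -0.001], [0.993, 0.116, 0.0], [0.0, -0.001, -1.0]]
wrist_force: [0.8, -0.3, 0.7]
opening: 0.0002
gripper_force: 0.0
clock: 3.7
tool_pos: [0.6004, -0.0807, 0.205]
orientation: [[-0.707, 0.707, -0.001], [0.707, 0.707, 0.0], [0.001, -0.0, -1.0]]
wrist_force: [0.7, 0.4, 0.0]
opening: 0.0001
gripper_force: 0.0
```

```bash
python3 -m inch '[[0,0,2,0,0,0,0],[0,0,2,0,0,0,0],[0,0,2,0,0,0,0],[0,0,1.5,0,0,0,0],[0,0,0.5,0,0,0,0],[0,0,0,0,0,0,0]]'; python3 - <<'E'
from bench import arm
import cv2,numpy as np
w=arm.grab_frame("wrist");s=arm.grab_frame("scene");t=arm.grab_frame("top")
o=arm.observe();P=o["tool_pos"];print(P.round(4))
a=w["img"][:,:,::-1].copy();b=s["img"][160:340,130:330,::-1]
for f in(w,):
    for X,c in((P,(0,0,255)),(np.array([.607,-.035,.074]),(0,255,0))):
        q=f["K"]@(f["R"]@X+f["t"]);print((q[:2]/q[2]).round(1))
cv2.imwrite("pics/w1.png",np.hstack([cv2.resize(a,(400,300)),cv2.resize(b,(333,300))]))
E
```

```text
clock: 4.3
tool_pos: [0.6004, -0.0804, 0.1251]
orientation: [[-0.704, 0.71, -0.001], [0.71, 0.704, 0.0], [0.001, -0.0, -1.0]]
wrist_force: [-0.4, -0.4, 0.1]
opening: 0.0004
gripper_force: 0.0
[ 0.6011 -0.0805  0.1263]
[279.9 266.4]
[336.8 192.7]
```

View pics/w1.png

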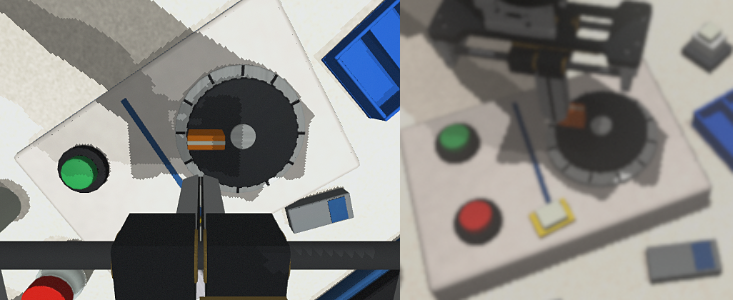

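The wrist view shows the fin horizontal at about (206,140), the hub at (243,136) and the shut fingertips at (200,178), on the fin's correct (pushing) side. The calibration agrees. I'll descend and approach.

```bash
python3 -m inch '[[0,0,1,0,0,0,0],[0,0,1,0,0,0,0],[0,0,1,0,0,0,0],[0,0,0.7,0,0,0,0],[0,0,0.5,0,0,0,0],[0,0,0.2,0,0,0,0],[0,0,0,0,0,0,0]]'; python3 -m inch '[[0.2,0,0,0,0,0,0],[0.2,0,0,0,0,0,0],[0.2,0,0,0,0,0,0],[0.2,0,0,0,0,0,0],[0.1,0,0,0,0,0,0],[0.1,0,0,0,0,0,0],[0,0,0,0,0,0,0]]'
```

```text
clock: 5.15
tool_pos: [0.6006, -0.0804, 0.0812]
orientation: [[-0.705, 0.709, -0.0], [0.709, 0.705, 0.0], [0.0, -0.0, -1.0]]
wrist_force: [0.7, 0.7, -0.0]
opening: 0.0003
gripper_force: 0.0
clock: 5.85
tool_pos: [0.5935, -0.0733, 0.0814]
orientation: [[-0.705, 0.709, -0.0], [0.709, 0.705, 0.0], [0.0, -0.0, -1.0]]
wrist_force: [0.3, -0.7, 0.0]
opening: 0.0008
gripper_force: 0.0
```

```bash
for i in 1; do python3 -m inch '[[0.1,0,0,0,0,0,0],[0.1,0,0,0,0,0,0],[0.1,0,0,0,0,0,0],[0,0,0,0,0,0,0]]'; python3 -m inch '[[0.1,0,0,0,0,0,0],[0,0,0,0,0,0,0]]'; python3 -m inch '[[0.1,0,0,0,0,0,0],[0,0,0,0,0,0,0]]';python3 -m inch '[[0.1,0,0,0,0,0,0],[0,0,0,0,0,0,0]]'; done
```

```text
clock: 6.25
tool_pos: [0.5914, -0.0714, 0.0814]
orientation: [[-0.705, 0.709, 0.0], [0.709, 0.705, -0.0], [-0.0, -0.0, -1.0]]
wrist_force: [0.8, -1.3, -1.0]
opening: 0.0005
gripper_force: 0.6
clock: 6.45
tool_pos: [0.5908, -0.0709, 0.0814]
orientation: [[-0.705, 0.709, 0.0], [0.709, 0.705, -0.0], [-0.0, -0.0, -1.0]]
wrist_force: [1.8, -3.1, -0.9]
opening: 0.0008
gripper_force: 1.7
clock: 6.65
tool_pos: [0.5901, -0.0704, 0.0815]
orientation: [[-0.705, 0.709, 0.0], [0.709, 0.705, -0.001], [-0.001, -0.0, -1.0]]
wrist_force: [2.5, -4.9, -1.3]
opening: 0.0003
gripper_force: 2.6
clock: 6.85
tool_pos: [0.5895, -0.0699, 0.0815]
orientation: [[-0.705, 0.709, 0.0], [0.709, 0.705, -0.001], [-0.001, -0.0, -1.0]]
wrist_force: [2.8, -5.0, -2.4]
opening: 0.0004
gripper_force: 3.1
```

```bash
python3 -m inch '[[0,0,0,0,0,4,0],[0.195,-0.07,0,0,0,3,0],[0.195,-0.07,0,0,0,3,0],[0.195,-0.07,0,0,0,3,0],[0,0,0,0,0,0,0]]'; python3 -m inch '[[0.13,-0.045,0,0,0,2,0],[0,0,0,0,0,0,0]]';python3 -m inch '[[0.13,-0.045,0,0,0,2,0],[0,0,0,0,0,0,0]]'; python3 -m inch '[[0.13,-0.045,0,0,0,2,0],[0,0,0,0,0,0,0]]'
cat > look.py <<'E'
from bench import arm
from h import *
import sys
n=sys.argv[1];o=arm.observe();P=o["tool_pos"];R=o["orientation"]
C=np.array([.607,-.035]);d=C-P[:2];print("axis in tool x,y mm",(R[:2,:2].T@d*1e3).round(1),"x ang",np.degrees(np.arctan2(R[1,0],R[0,0])).round(1),"z",P[2].round(4),"F",o["wrist_force"].round(1))
w=arm.grab_frame("wrist");s=arm.grab_frame("top")
hsv=cv2.cvtColor(w["img"],cv2.COLOR_RGB2HSV);m=cv2.inRange(hsv,(5,110,60),(18,255,255))
q=w["K"]@(w["R"]@np.r_[C,.074]+w["t"]);q=q[:2]/q[2];y,x=np.nonzero(m);k=np.hypot(x-q[0],y-q[1])<110;x,y=x[k],y[k]
if len(x)>30:
    c=onz(w,(x.mean(),y.mean()),.095)[:2]-C;print("fin dir deg",np.degrees(np.arctan2(c[1],c[0])).round(1),"r",np.hypot(*c).round(4),len(x))
cv2.imwrite(f"pics/{n}.png",np.hstack([cv2.resize(w["img"][:,:,::-1],(400,300)),cv2.resize(s["img"][150:270,250:410,::-1],(400,300),interpolation=2)]))
E
python3 look.py a1
```

```text
clock: 7.35
tool_pos: [0.5837, -0.0658, 0.0814]
orientation: [[-0.526, 0.85, -0.0], [0.85, 0.526, -0.0], [0.0, -0.0, -1.0]]
wrist_force: [-0.1, 0.2, -0.1]
opening: 0.0002
gripper_force: 0.0
clock: 7.55
tool_pos: [0.5829, -0.0643, 0.0815]
orientation: [[-0.499, 0.867, -0.0], [0.867, 0.499, 0.001], [0.001, 0.0, -1.0]]
wrist_force: [0.4, -0.1, 0.1]
opening: 0.0004
gripper_force: 0.0
clock: 7.75
tool_pos: [0.5819, -0.0636, 0.0814]
orientation: [[-0.468, 0.884, -0.0], [0.884, 0.468, 0.0], [0.0, -0.0, -1.0]]
wrist_force: [-0.0, 0.5, -0.1]
opening: 0.0002
gripper_force: 0.0
clock: 7.95
tool_pos: [0.5809, -0.0628, 0.0814]
orientation: [[-0.437, 0.899, -0.0], [0.899, 0.437, 0.0], [0.0, -0.0, -1.0]]
wrist_force: [0.5, 0.4, -0.1]
opening: 0.0007
gripper_force: 0.0
axis in tool x,y mm [13.6 35.6] x ang 115.9 z 0.0814 F [ 0.5  0.4 -0.1]
fin dir deg -173.4 r 0.033 2033
```

View pics/a1.png

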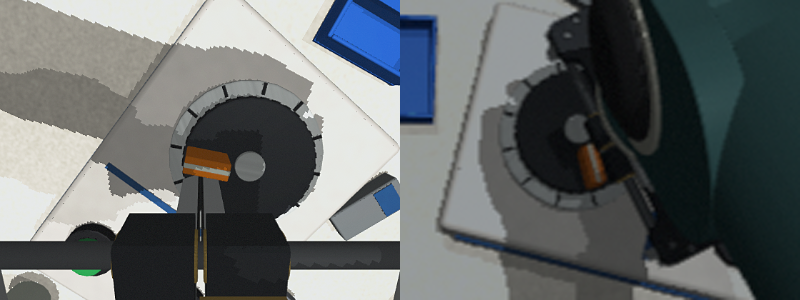

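The fin has moved one click: it is tilted about 10° ahead of the finger face, at roughly -165°. I'll push the second click.

```bash
python3 -m inch '[[0.195,-0.07,0,0,0,3,0],[0.195,-0.07,0,0,0,3,0],[0.195,-0.07,0,0,0,3,0],[0.195,-0.07,0,0,0,3,0],[0.195,-0.07,0,0,0,3,0],[0.195,-0.07,0,0,0,3,0],[0.195,-0.07,0,0,0,3,0],[0,0,0,0,0,0,0]]'; python3 -m inch '[[0.13,-0.045,0,0,0,2,0],[0,0,0,0,0,0,0]]';python3 -m inch '[[0.13,-0.045,0,0,0,2,0],[0,0,0,0,0,0,0]]'; python3 -m inch '[[0.13,-0.045,0,0,0,2,0],[0,0,0,0,0,0,0]]';python3 -m inch '[[0.13,-0.045,0,0,0,2,0],[0,0,0,0,0,0,0]]'
python3 look.py a2
```

```text
clock: 8.85
tool_pos: [0.5726, -0.0523, 0.0815]
orientation: [[-0.084, 0.996, 0.0], [0.996, 0.084, -0.001], [-0.001, 0.0, -1.0]]
wrist_force: [2.2, -4.8, -2.6]
opening: 0.0005
gripper_force: 2.2
clock: 9.05
tool_pos: [0.572, -0.0508, 0.0815]
orientation: [[-0.05, 0.999, 0.0], [0.999, 0.05, -0.001], [-0.001, 0.0, -1.0]]
wrist_force: [0.8, -2.0, -0.4]
opening: 0.0004
gripper_force: 1.5
clock: 9.25
tool_pos: [0.5713, -0.0487, 0.0814]
orientation: [[-0.016, 1.0, -0.0], [1.0, 0.016, 0.0], [0.0, -0.0, -1.0]]
wrist_force: [-1.3, 0.9, 0.3]
opening: 0.0006
gripper_force: 0.0
clock: 9.45
tool_pos: [0.5708, -0.0473, 0.0814]
orientation: [[0.018, 1.0, -0.0], [1.0, -0.018, 0.0], [0.0, -0.0, -1.0]]
wrist_force: [-0.0, -0.8, 0.2]
opening: 0.0009
gripper_force: 0.0
clock: 9.65
tool_pos: [0.5704, -0.0461, 0.0815]
orientation: [[0.053, 0.999, -0.0], [0.999, -0.053, 0.0], [0.0, -0.0, -1.0]]
wrist_force: [-0.0, 0.3, 0.7]
opening: 0.0007
gripper_force: 0.0
axis in tool x,y mm [13.1 35.9] x ang 87.0 z 0.0815 F [-0.   0.3  0.7]
fin dir deg 157.0 r 0.0342 2035
```

The estimate moved by 29.6°, so that is two clicks. On to the third.

```bash
python3 -m inch '[[0.195,-0.07,0,0,0,3,0],[0.195,-0.07,0,0,0,3,0],[0.195,-0.07,0,0,0,3,0],[0.195,-0.07,0,0,0,3,0],[0.195,-0.07,0,0,0,3,0],[0.195,-0.07,0,0,0,3,0],[0.195,-0.07,0,0,0,3,0],[0,0,0,0,0,0,0]]'; python3 -m inch '[[0.13,-0.045,0,0,0,2,0],[0,0,0,0,0,0,0]]';python3 -m inch '[[0.13,-0.045,0,0,0,2,0],[0,0,0,0,0,0,0]]'; python3 -m inch '[[0.13,-0.045,0,0,0,2,0],[0,0,0,0,0,0,0]]'
python3 look.py a3
```

```text
clock: 10.55
tool_pos: [0.5683, -0.033, 0.0814]
orientation: [[0.41, 0.912, -0.001], [0.912, -0.41, -0.001], [-0.001, -0.0, -1.0]]
wrist_force: [0.1, -4.6, 1.6]
opening: 0.0003
gripper_force: 2.6
clock: 10.75
tool_pos: [0.5684, -0.0316, 0.0814]
orientation: [[0.441, 0.898, -0.0], [0.898, -0.441, -0.001], [-0.001, -0.0, -1.0]]
wrist_force: [-0.7, -4.4, 0.7]
opening: 0.0005
gripper_force: 2.2
clock: 10.95
tool_pos: [0.5688, -0.0293, 0.0815]
orientation: [[0.471, 0.882, 0.0], [0.882, -0.471, 0.0], [0.0, -0.0, -1.0]]
wrist_force: [0.2, -0.9, -0.1]
opening: 0.0007
gripper_force: 0.0
clock: 11.15
tool_pos: [0.5691, -0.0276, 0.0814]
orientation: [[0.501, 0.866, 0.0], [0.866, -0.501, 0.0], [0.0, -0.0, -1.0]]
wrist_force: [-0.5, -0.0, -0.1]
opening: 0.0002
gripper_force: 0.0
axis in tool x,y mm [12.6 36.5] x ang 59.9 z 0.0814 F [-0.5 -0.  -0.1]
fin dir deg 128.5 r 0.0351 2032
```

Third click done. For the fourth I'll stop as soon as the force drops.

```bash
python3 -m inch '[[0.195,-0.07,0,0,0,3,0],[0.195,-0.07,0,0,0,3,0],[0.195,-0.07,0,0,0,3,0],[0.195,-0.07,0,0,0,3,0],[0.195,-0.07,0,0,0,3,0],[0.195,-0.07,0,0,0,3,0],[0.195,-0.07,0,0,0,3,0],[0,0,0,0,0,0,0]]'; python3 -m inch '[[0.13,-0.045,0,0,0,2,0],[0,0,0,0,0,0,0]]';python3 -m inch '[[0.13,-0.045,0,0,0,2,0],[0,0,0,0,0,0,0]]'
python3 look.py a4
```

```text
clock: 12.05
tool_pos: [0.5733, -0.0151, 0.0814]
orientation: [[0.779, 0.627, -0.001], [0.627, -0.779, -0.001], [-0.002, -0.0, -1.0]]
wrist_force: [-4.7, -4.4, 4.0]
opening: 0.0006
gripper_force: 3.1
clock: 12.25
tool_pos: [0.5739, -0.014, 0.0813]
orientation: [[0.8, 0.6, -0.001], [0.6, -0.8, -0.001], [-0.002, -0.0, -1.0]]
wrist_force: [-3.9, -3.5, 4.7]
opening: 0.0004
gripper_force: 3.1
clock: 12.45
tool_pos: [0.5748, -0.0127, 0.0814]
orientation: [[0.821, 0.571, -0.001], [0.571, -0.821, -0.001], [-0.001, -0.0, -1.0]]
wrist_force: [-3.8, -3.4, 2.6]
opening: 0.0002
gripper_force: 2.5
axis in tool x,y mm [13.7 36.7] x ang 34.9 z 0.0814 F [-3.8 -3.4  2.6]
fin dir deg 116.8 r 0.0352 2114
```

```bash
python3 -m inch '[[0.13,-0.045,0,0,0,2,0],[0,0,0,0,0,0,0]]';python3 look.py a5
```

```text
clock: 12.75
tool_pos: [0.576, -0.011, 0.0814]
orientation: [[0.84, 0.543, -0.0], [0.543, -0.84, 0.0], [-0.0, -0.0, -1.0]]
wrist_force: [0.4, 0.2, -0.8]
opening: 0.0006
gripper_force: 0.0
axis in tool x,y mm [13. 37.] x ang 32.9 z 0.0814 F [ 0.4  0.2 -0.8]
fin dir deg 113.0 r 0.0352 2109
```

```bash
python3 -m inch '[[0,0,0,0,0,0,0],[0,0,0,0,0,0,0],[0,0,0,0,0,0,0]]';python3 look.py a6
```

```text
clock: 13.15
tool_pos: [0.5761, -0.0109, 0.0814]
orientation: [[0.84, 0.543, 0.0], [0.543, -0.84, 0.0], [0.0, -0.0, -1.0]]
wrist_force: [-0.3, -0.9, 0.2]
opening: 0.0008
gripper_force: 0.0
axis in tool x,y mm [12.8 37. ] x ang 32.9 z 0.0814 F [-0.3 -0.9  0.2]
fin dir deg 100.6 r 0.0356 2012
```

View pics/a6.png

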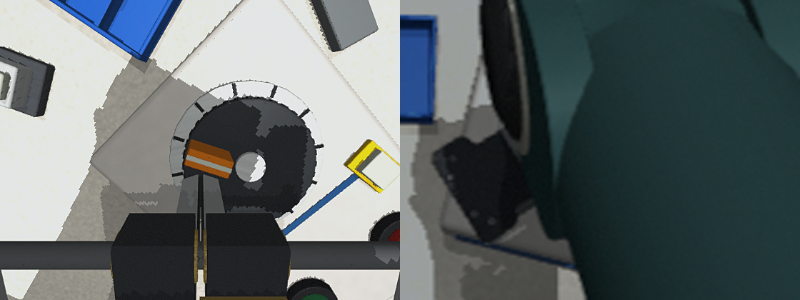

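The fourth snap is done: the fin rests about 15° ahead of the finger, at the 12-click pitch of 30° per step. I'll retreat, lift and go over to the green button.

```bash
python3 -m inch '[[-0.5,0,0,0,0,0,0],[-0.5,0,0,0,0,0,0],[-0.5,0,0,0,0,0,0],[0,0,-1,0,0,0,0],[0,0,-2,0,0,0,0],[0,0,-2,0,0,0,0],[0,0,-1,0,0,0,0]]'
python3 -m inch '[[-1.9,1.76,0,0,0,0,0],[-1.9,1.76,0,0,0,0,0],[-1.9,1.76,0,0,0,0,0],[-1.9,1.76,0,0,0,0,0],[-1.9,1.76,0,0,0,0,0],[-1.9,1.76,0,0,0,0,0],[0,0,0,0,0,0,0],[0,0,0,0,0,0,0]]'
python3 - <<'E'
from bench import arm
import cv2,numpy as np
w=arm.grab_frame("wrist");t=arm.grab_frame("scene")
o=arm.observe();R=o["orientation"];print(o["tool_pos"].round(4),(R.T@(np.array([.5247,-.170,.067])-o["tool_pos"])*100).round(2))
cv2.imwrite("pics/g.png",np.hstack([cv2.resize(w["img"][:,:,::-1],(400,300)),cv2.resize(t["img"][180:330,110:310,::-1],(400,300),interpolation=2)]))
E
```

```text
clock: 13.95
tool_pos: [0.5643, -0.019, 0.1437]
orientation: [[0.84, 0.543, 0.002], [0.543, -0.84, -0.0], [0.002, 0.001, -1.0]]
wrist_force: [0.9, 0.0, 0.3]
opening: 0.0005
gripper_force: 0.0
clock: 14.75
tool_pos: [0.525, -0.1697, 0.1415]
orientation: [[0.84, 0.542, 0.0], [0.542, -0.84, 0.0], [0.0, -0.0, -1.0]]
wrist_force: [-0.3, 0.2, 0.5]
opening: 0.0005
gripper_force: 0.0
[ 0.5253 -0.1686  0.1415] [-0.13  0.09  7.45]
```

View pics/g.png

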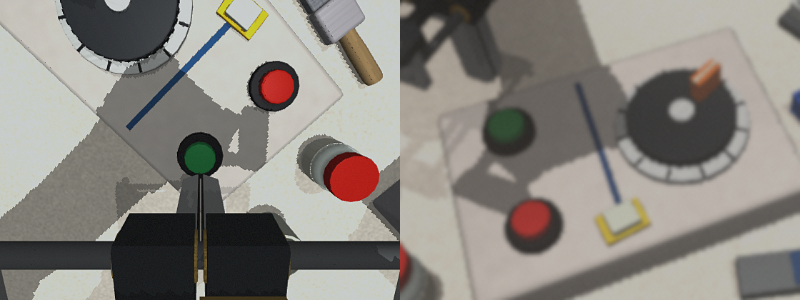

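Green is directly below the fingertip in the wrist view, cap at about (200,157). The fin points along +y and slightly -x, as expected. I'll press.

```bash
python3 -m inch '[[0,0,2,0,0,0,0],[0,0,2,0,0,0,0],[0,0,2,0,0,0,0],[0,0,0.8,0,0,0,0],[0,0,0.3,0,0,0,0],[0,0,0,0,0,0,0]]'; python3 -m inch '[[0,0,0.2,0,0,0,0],[0,0,0.2,0,0,0,0],[0,0,0.2,0,0,0,0],[0,0,0,0,0,0,0]]'; python3 -m inch '[[0,0,0.1,0,0,0,0],[0,0,0,0,0,0,0]]'; python3 -m inch '[[0,0,0.1,0,0,0,0],[0,0,0,0,0,0,0]]'
```

```text
clock: 15.45
tool_pos: [0.5253, -0.1691, 0.0708]
orientation: [[0.84, 0.543, -0.0], [0.543, -0.84, 0.0], [0.0, -0.0, -1.0]]
wrist_force: [-1.1, 0.5, 1.5]
opening: 0.0004
gripper_force: 1.1
clock: 15.85
tool_pos: [0.5258, -0.1696, 0.0659]
orientation: [[0.84, 0.543, 0.001], [0.543, -0.84, -0.0], [0.001, 0.001, -1.0]]
wrist_force: [-6.9, 5.1, 24.0]
opening: 0.0004
gripper_force: 12.1
clock: 16.05
tool_pos: [0.5259, -0.1696, 0.0656]
orientation: [[0.84, 0.543, 0.002], [0.543, -0.84, -0.001], [0.001, 0.001, -1.0]]
wrist_force: [-11.0, 6.8, 38.4]
opening: 0.0003
gripper_force: 19.0
clock: 16.25
tool_pos: [0.526, -0.1696, 0.0653]
orientation: [[0.84, 0.543, 0.002], [0.543, -0.84, -0.001], [0.001, 0.002, -1.0]]
wrist_force: [-16.6, 7.3, 51.9]
opening: 0.0004
gripper_force: 26.0
```

The button bottomed out: more than 5 mm of soft travel, then stiff at z≈0.066. I'll release and move clear.

```bash
python3 -m inch '[[0,0,-0.5,0,0,0,0],[0,0,-1,0,0,0,0],[0,0,-2,0,0,0,0],[0,0,-3,0,0,0,0],[0,0,-3,0,0,0,0],[-2,2,-2,0,0,0,0],[-2,2,0,0,0,0,0],[-2,2,0,0,0,0,0],[-2,2,0,0,0,0,0],[0,0,0,0,0,0,0]]'; python3 - <<'E'
from bench import arm
import cv2,numpy as np,pickle
s=arm.grab_frame("scene");t=arm.grab_frame("top");a=pickle.load(open('fr0.pkl','rb'))["scene"]["img"]
cv2.imwrite("pics/end.png",np.hstack([cv2.resize(i[170:395,60:360,::-1],(400,300)) for i in(a,s["img"])]))
E
```

```text
clock: 17.25
tool_pos: [0.4996, -0.2844, 0.1776]
orientation: [[0.843, 0.538, -0.0], [0.538, -0.843, -0.001], [-0.001, 0.001, -1.0]]
wrist_force: [-0.2, -0.2, -0.6]
opening: 0.0006
gripper_force: 0.0
```

View pics/end.png

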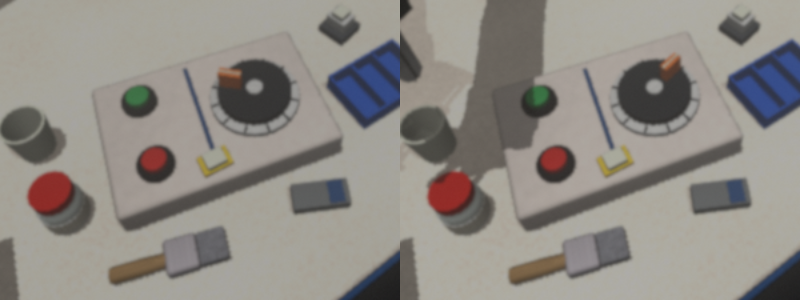

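The before and after views show everything undisturbed: both buttons up, and the fin moved from (230,77) to (270,66, right panel) about the hub. I'm handing the job in.

```bash
python3 -c "
from bench import arm
print(arm.close_job())"
```

```text
the job is handed in; nothing more can be done
None
```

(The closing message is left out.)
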